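# Lock the amber jar onto the spice mill

## Task

The flat-sided amber jar stands upside down in the collar of the green spice mill, dropped into its slots but not locked. Press it down against the spring and, while it is held down, turn it a quarter turn clockwise (seen from above) so that it locks with its long side pointing at the two orange marks; then let go. Leave the round storage jar where it stands.

Things in the scene. Friction and masses are not known exactly. Their poses are not given: they have to be found in the camera images.
- mill: Green spice mill base, fixed, 116 mm wide. Origin: centre of its underside, z up. On top a black collar 88 mm across with steel ledges inside, rim 102 mm above the origin. Entry slots on its +y and -y sides; orange marks at the rim on +x and -x; push button low on -x. Turning is blocked until the jar is pressed 9 mm; then 90 degrees clockwise from above, stop 5 to 10 degrees beyond.
- grinding_jar: Flat amber jar, upside down. Origin: foot of its steel neck (48 mm wide, 30 mm high, lugs along x), z up. Glass body 30 to 90 mm above origin: 64 mm along x, 44 along y; grip the 44. Start: origin 97 mm above the mill's, x within 3 degrees of the mill's y line. Locked: x along the mill's x, either way round, origin 88 mm above the mill's (the spring lifts it there on release).
- plunger (a joint): Black sprung disc, 40 mm wide, in the collar under the jar; 0 = up (jar as at the start), in m, grows as the jar is pressed down. The spring gives 5 N at 0, 10 N at 0.013; bottoms at 0.017. Lugs clear the ledges from 0.009: turn at about 0.013.
- storage_jar: Bystander: round closed amber glass storage jar with a steel lid, 64 mm wide, 100 mm high, standing on the board. Origin: centre of its underside.
There are look-alikes about, which are no part of the job. What is shaped like the grinding_jar but blue or turquoise is not meant.

How it is judged:
By the outcome, as a careful person would: the job done as asked, in the order asked, and still so for the second after the job is handed in, with the robot touching nothing.
It also fails if it takes over 32 s, if anything falls off the work surface, if the arm or the gripper's body presses on something with over 40 N, if the wrist force passes 120 N, or if a joint passes its speed limit or range.

## Robot

A 6-joint arm with a two-finger parallel gripper is mounted at the origin on the work surface. World frame = base frame: x ahead of the robot, y to its left, z up, the work surface at z = 0. Lengths are in mm, angles in rad, forces in N, time in s.
With the tool pointing down it reaches from about 275 to 850 mm from the base axis. Payload 19 kg.
Tool frame: the origin (TCP) lies at the very end of the fingers, on their centre line; the grasp point (between the pads) lies 19 mm behind it; z points along the fingers, y is the line along which they close (so a half turn about z gives the same grasp; the last joint's range is limited). The gripper opens to 85 mm and grips with 20 to 120 N. Pads are 22 mm wide; open, the fingers measure 114 mm over their backs; the gripper's body (76 mm by 85 mm) begins 54 mm behind the grasp point. The pads swing forward as they close: fully open they stand 13 mm farther back than shut.
Start: joints at [1.111, 0.15, 1.437, -0, 1.554, -0.134], TCP at [184.042, 544.719, 231.267] pointing down, gripper open.
Joint ranges: [-2.8, 2.8], [-0.68, 2.1], [0.12, 2.68], [-1.39, 4.53], [0.16, 2.79], [-2.81, 2.81]. Speed limits (rad/s): [1.89, 1.89, 2.22, 3.01, 3.01, 3.01].

## Interface

Orientations are given as a unit quaternion [x, y, z, w].
In Python, from bench import arm, optics gives the robot as it stands. The module is installed in compiled form; this text tells all that it offers.
- The arm moves only by the tool play_rows, never from a script. Its argument "rows" is a list of rows, each a list of 3 entries, a list of its own where there are three numbers: the shift along the tool's x, y, z in mm, then the turn about the tool's z in degrees, then the opening in per cent of the stroke, from 0 (shut) to 100 (fully open). In form: [[[x, y, z], twist, gripper], ...]. A call has 1 to 5 rows; each row shifts and turns the commanded pose from where the row before left it, along the tool's axes as they then stand; what a row does not reach is not made up. A row lasts 1/8 s, in which the tool goes at most 62.5 mm and 10.7 degrees, less where a joint would pass 70% of its speed; a pose out of reach is approached as far as the arm can. A call is refused whole if a number of a shift passes 62.5 or a number of a turn 10.7, either way. A call with a gripper value outside its range is refused whole. The fingers move at their own pace and stop on an object; "grip_force" is the grip in N (left out, the last holds). Time passes only in rows, so rows that do not move let the fingers close. It gives the time, the measured TCP pose, the force, the opening and the grip force at its end, in the units of the state.
- arm.get_state(): the state, without advancing time (a new reading comes with each control period).
- optics.grab_frame(name): name is "side" or "top"; returns a dict with "color" (480x640x3 uint8, red, green, blue), "vfov" (degrees; the focal length in pixels is half the picture's height over the tangent of half this angle, whatever the lens; pixels are square), "cx", "cy" (the principal point, pixels), "k1" (the pictures are not rectified: a ray, as slopes to the right and down, at radius r is drawn at 1 + k1 r^2 times it, then the intrinsics apply), "rvec" (rotation vector, rad) and "tvec" (3), from world to camera coordinates, as OpenCV has them. Camera axes: x right, y down, z forward; pixel columns grow to the right and rows downward; lengths in mm; the calibration is good to about 2 mm. A picture is of the moment at which its call begins. There is no depth.
- arm.sign_off(): hands the job in; it is judged then, once.
The state is a dict: "time": time; "joint_pos": joint angles; "dq": joint speeds; "tau": joint torques, N m; "position": TCP position; "tool_rot": TCP orientation; "force": force on the tool from outside, world axes, zero at the start; "ft_torque": the same for the moment, N m; "opening": finger opening in mm; "finger_force": force on a finger pad.
Only numpy, scipy, OpenCV 4.12 (cv2) and the standard library are available. Lean on these libraries where they do the work, as an engineer would, in place of code of your own. Each camera call takes 0.05 s, during which the arm holds its last target. There are 200 camera calls.

## Working session

There is one attempt and no reset: what is moved stays moved. The work goes in short steps, Python scripts to look and compute and a tool call to move; the robot and the scene stay as the last step left them, time stands still between calls to the robot, and variables do not carry over. Pictures are saved under pics/ and viewed, at most 10 in all, crops included, and the job is handed in when it is done.

Besides the shell and the picture viewer there is one more tool, called as name([rows], argument=value, ...), one row to a line, values as JSON. play_rows: Moves the arm, as the interface text tells. Its arguments: {"type":"object","properties":{"rows":{"type":"array","items":{"type":"array"}},"grip_force":{"type":"number"}},"required":["rows"]}

```bash
mkdir -p pics
cat > h.py <<'E'
import numpy as np,cv2
from bench import arm,optics
def cam(f):
    F=240/np.tan(np.radians(f['vfov'])/2)
    K=np.array([[F,0,f['cx']],[0,F,f['cy']],[0,0,1]]);R=cv2.Rodrigues(np.array(f['rvec'],float))[0]
    return K,np.array([f['k1'],0,0,0,0.]),R,np.array(f['tvec'],float).ravel()
def ray(f,uv):
    K,d,R,t=cam(f);p=cv2.undistortPoints(np.array(uv,float).reshape(-1,1,2),K,d).reshape(-1,2)
    return -R.T@t,np.c_[p,np.ones(len(p))]@R
def onz(f,uv,z):
    c,r=ray(f,uv);return c+r*((z-c[2])/r[:,2])[:,None]
def proj(f,P):
    K,d,R,t=cam(f);return cv2.projectPoints(np.array(P,float).reshape(-1,3),np.array(f['rvec'],float),t,K,d)[0].reshape(-1,2)
E
python3 - <<'E'
from h import *
for n in('top','side'):
    f=optics.grab_frame(n);cv2.imwrite(f'pics/{n}0.png',f['color'][:,:,::-1]);K,d,R,t=cam(f);print(n,-R.T@t,R[2],f['k1'],K[0,0])
s=arm.get_state();print(s)
E
```

```text
top [ 293.07430263  115.06862773 1152.7724305 ] [ 0.10738243  0.0283539  -0.9938134 ] 0.021038101439328803 592.8253951046386
side [  96.04079563 -389.4114282   760.77075326] [ 0.37642468  0.56473976 -0.7344205 ] 0.03354763721430669 492.8313928222756
{'time': 0.1, 'joint_pos': array([ 1.11099533e+00,  1.50974086e-01,  1.43795189e+00,  2.04748932e-06,
        1.55376027e+00, -1.34012992e-01]), 'dq': array([ 4.26501086e-04, -2.04551590e-03, -1.12130025e-03,  5.00287415e-04,
       -4.24361870e-05,  6.81394484e-04]), 'tau': array([ 6.43888459e-03, -7.14380121e+01, -5.71791530e+01, -8.63480159e-05,
        7.40515650e-03,  1.70087952e-05]), 'position': array([183.96552655, 544.56091199, 230.72162731]), 'tool_rot': array([ 1.62174569e-01,  9.86761932e-01, -5.22570894e-04, -1.60951253e-04]), 'force': array([ 0.11929621,  0.46277733, -0.400082  ]), 'ft_torque': array([0.00682296, 0.00252526, 0.03999889]), 'finger_force': 0.0, 'opening': 85.50383756986373}
```

View pics/top0.png

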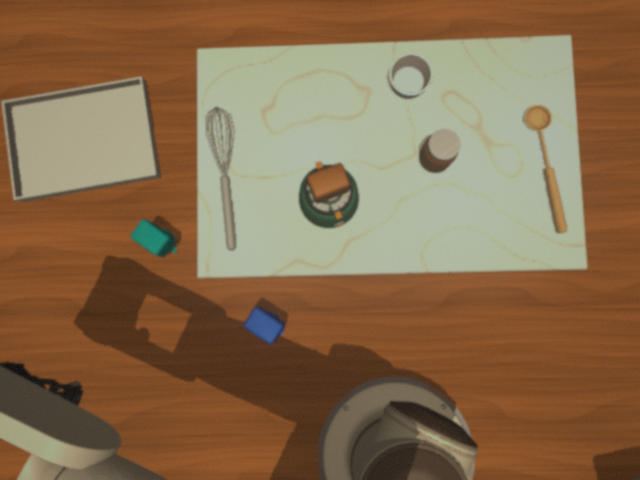

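View pics/side0.png

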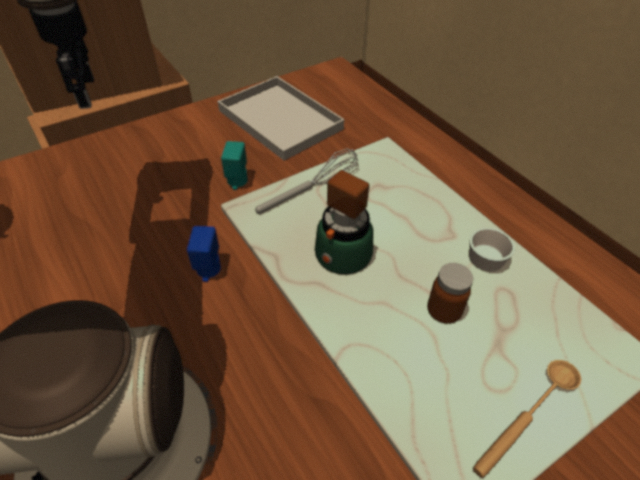

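The top view shows the mill at about (329,197), the amber jar's top at (328,181) and the orange marks at (319,165) and (338,216). In the side view the jar is at (348,195). I'll measure these next.

Run:
```python
from h import *
out=[]
for n,(x,y,w) in {'top':(290,145,80),'side':(295,160,110)}.items():
    f=optics.grab_frame(n);c=f['color'][y:y+w,x:x+w];s=400//w*1.0
    out.append(cv2.resize(c,(400,400),interpolation=cv2.INTER_CUBIC))
    hsv=cv2.cvtColor(f['color'],cv2.COLOR_RGB2HSV)
    roi=np.zeros((480,640),np.uint8);roi[y:y+w,x:x+w]=255
    # green body & orange marks
    def comps(lo,hi,nm):
        m=cv2.inRange(hsv,lo,hi)&roi
        k,l,st,ce=cv2.connectedComponentsWithStats(m)
        for i in range(1,k):
            if st[i,4]>=8:
                print(n,nm,st[i],ce[i])
                if nm=='amber' and st[i,4]>150:
                    r=cv2.minAreaRect(np.argwhere(l==i)[:,::-1].astype(np.float32));print(r,cv2.boxPoints(r))
    comps((3,120,60),(18,205,255),'amber');comps((3,206,100),(20,255,255),'orange');comps((50,80,10),(90,255,120),'green')
    if n=='top':
        for z in(0,100,190):print(z,onz(f,[[329,197],[328,181],[319,165],[338,216]],z).round(1).tolist())
cv2.imwrite('pics/c0.png',np.hstack(out)[:,:,::-1])
```

```text
top amber [ 307  162   43   37 1027] [327.51996105 180.36806232]
((326.5517272949219, 177.37930297851562), (34.91072463989258, 38.624629974365234), 68.19859313964844) [[302.13794 168.34482]
 [338.      154.     ]
 [350.9655  186.41379]
 [315.10345 200.7586 ]]
top amber [334 211   8   8  48] [337.95833333 214.54166667]
0 [[493.9, 112.8, 0.0], [525.9, 114.0, 0.0], [558.6, 131.0, 0.0], [455.7, 96.1, 0.0]]
100 [[476.5, 113.0, 100.0], [505.7, 114.1, 100.0], [535.6, 129.6, 100.0], [441.6, 97.8, 100.0]]
190 [[460.8, 113.2, 190.0], [487.6, 114.1, 190.0], [514.9, 128.4, 190.0], [428.9, 99.2, 190.0]]
side amber [295 160  33  14 233] [305.88412017 164.05579399]
((311.0, 166.5), (13.0, 32.0), 90.0) [[295. 160.]
 [327. 160.]
 [327. 173.]
 [295. 173.]]
side amber [328 171  41  27 633] [347.835703   184.05687204]
((348.017822265625, 183.90725708007812), (40.4133415222168, 23.454843521118164), 10.885526657104492) [[325.96005 191.60768]
 [330.38943 168.57487]
 [370.0756  176.20683]
 [365.6462  199.23964]]
side amber [328 194   1   8   8] [328.  197.5]
side amber [327 228   8   5  14] [331.5        229.64285714]
side amber [326 232   6   7  18] [327.83333333 235.33333333]
side amber [323 256   7   7  27] [325.85185185 258.44444444]
side orange [327 229   7   7  28] [329.78571429 232.03571429]
side green [ 316  221   56   49 1605] [344.90841121 250.2623053 ]
```

View pics/c0.png

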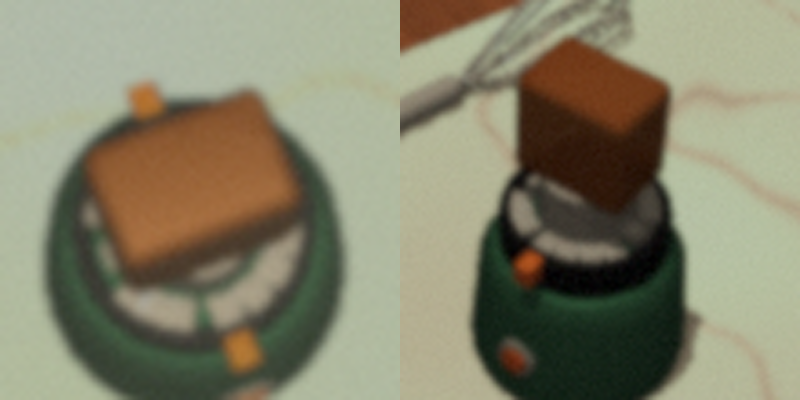

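Run:
```python
from h import *
T=optics.grab_frame('top');S=optics.grab_frame('side')
def tri(a,b):
    A,B=[],[]
    for f,uv in((T,a),(S,b)):
        c,r=ray(f,[uv]);r=r[0]/np.linalg.norm(r);M=np.eye(3)-np.outer(r,r);A.append(M);B.append(M@c)
    p=np.linalg.lstsq(np.vstack(A),np.hstack(B),rcond=None)[0]
    return p.round(1),(proj(T,p)[0]-a).round(1)
tc=np.array([[85,155],[252,92],[300,197],[130,265]])/5+[290,145]
sc=np.array([[120,78],[175,38],[268,85],[228,135]])/400*110+[295,160]
# top-image order: L, far-right.. matched below by world xy
for z in(185,190,195):
    p=onz(T,tc,z)[:,:2];q=onz(S,sc,z)[:,:2];print(z,p.round(0).tolist(),q.round(0).tolist(),p.mean(0),q.mean(0))
    e=(p[1]-p[0]+p[2]-p[3])/2;g=(p[1]-p[2]+p[0]-p[3])/2;print('long',np.linalg.norm(e),np.degrees(np.arctan2(*e[::-1])),'short',np.linalg.norm(g),np.degrees(np.arctan2(*g[::-1])))
print(tri(tc.mean(0),sc.mean(0)))
print('mark',tri([338.1,215],[329,232]),onz(T,[[319,165],[338.1,215]],100))
```

```text
185 [[498.0, 149.0], [518.0, 93.0], [482.0, 78.0], [461.0, 135.0]] [[470.0, 150.0], [509.0, 160.0], [527.0, 107.0], [490.0, 89.0]] [489.52075913 113.54719239] [499.2711109  126.63484518]
long 59.9579199585814 -70.06257004342736 short 39.38511654856265 21.599413520815375
190 [[497.0, 149.0], [517.0, 93.0], [481.0, 78.0], [460.0, 135.0]] [[467.0, 145.0], [506.0, 155.0], [524.0, 103.0], [487.0, 85.0]] [488.50581775 113.55505289] [495.7694541  122.15349327]
long 59.64814713354019 -70.06257004342741 short 39.18163319179759 21.599413520815354
195 [[496.0, 148.0], [515.0, 93.0], [480.0, 78.0], [459.0, 134.0]] [[463.0, 140.0], [502.0, 151.0], [520.0, 99.0], [484.0, 81.0]] [487.49087638 113.56291339] [492.26779729 117.67214135]
long 59.33837430849902 -70.06257004342741 short 38.978149835032504 21.599413520815386
(array([487.5, 113. , 200.1]), array([ 0.3, -0.6]))
mark (array([440.3,  98.1, 118.3]), array([-0.1,  0.3])) [[535.58789175 129.59267337 100.        ]
 [443.39798559  97.52917457 100.        ]]
```

play_rows([
  [[-42.5, -31.1, 0], 0, 100],
  [[-42.5, -31.1, 0], 0, 100],
  [[-42.5, -31.1, 0], 0, 100],
  [[-42.5, -31.1, 0], 0, 100],
  [[-42.5, -31.1, 0], 0, 100],
])

```text
time: 0.92
position: [336.3, 327.9, 231.4]
tool_rot: [0.162, 0.987, 0.0, 0.0]
force: [1.6, -0.1, 0.8]
opening: 85.3
finger_force: 0.0
```

play_rows([
  [[-42.5, -31.1, 0], 0, 100],
  [[-42.5, -31.1, 0], 0, 100],
  [[-42.5, -31.1, 0], 0, 100],
  [[-42.5, -31.1, 0], 0, 100],
  [[-42.5, -31.1, 0], 0, 100],
])

```text
time: 1.55
position: [487.9, 112.4, 231.4]
tool_rot: [0.162, 0.987, 0.0, 0.0]
force: [1.1, 0.9, 0.8]
opening: 85.5
finger_force: 0.0
```

play_rows([
  [[0, 0, 0], 10.4, 100],
  [[0, 0, 0], 10.4, 100],
  [[0, 0, 0], 10.4, 100],
  [[0, 0, 0], 10.4, 100],
  [[0, 0, 0], 10.4, 100],
])

```text
time: 2.17
position: [487.1, 114.0, 231.3]
tool_rot: [0.581, 0.814, -0.0, 0.0]
force: [-0.3, 0.2, -0.0]
opening: 85.6
finger_force: 0.0
```

```bash
cat > st.py <<'E'
from h import *
from scipy.spatial.transform import Rotation as Ro
s=arm.get_state();M=Ro.from_quat(s['tool_rot']).as_matrix()
print(s['time'],s['position'].round(1),'yang',np.degrees(np.arctan2(M[1,1],M[0,1])).round(2),'z',M[:,2].round(3),'q',s['joint_pos'].round(2),s['force'].round(1),s['opening'],s['finger_force'])
print('to jar, tool xyz',(M.T@(np.array([487,113.5,153])-s['position'])).round(1))
E
cat > two.py <<'E'
import sys
from h import *
o=[]
for n in('top','side'):
    f=optics.grab_frame(n);u,v=proj(f,[487,113,150])[0].astype(int);o.append(cv2.resize(f['color'][v-60:v+60,u-60:u+60],(400,400),interpolation=cv2.INTER_CUBIC));print(n,u-60,v-60)
cv2.imwrite(f'pics/{sys.argv[1]}.png',np.hstack(o)[:,:,::-1])
E
python3 st.py; python3 two.py a1
```

```text
2.175 [487.1 114.  231.3] yang 18.99 z [-0. -0. -1.] q [ 0.08 -0.01  1.6  -0.    1.54 -0.26] [-0.3  0.2 -0. ] 85.59755187159881 0.0
to jar, tool xyz [-0.5 -0.3 78.3]
top 268 125
side 286 144
```

View pics/a1.png

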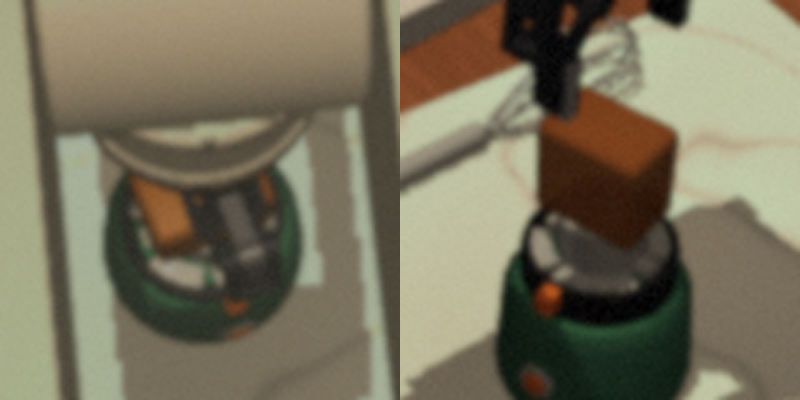

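The gripper stands over the jar: the near finger is at about (240,230) in the top crop, within about 2 mm of where it should be, and its tip is at (555,110) in the side crop. I'll descend.

play_rows([
  [[0, 0, 25], 0, 100],
  [[0, 0, 25], 0, 100],
  [[0, 0, 20], 0, 100],
  [[0, 0, 8], 0, 100],
  [[0, 0, 0], 0, 100],
])

```text
time: 2.9
position: [487.1, 114.1, 153.3]
tool_rot: [0.577, 0.816, -0.0, -0.0]
force: [-0.5, 0.5, -0.2]
opening: 85.3
finger_force: 0.0
```

```bash
python3 st.py; python3 two.py a2
```

```text
2.9 [487.1 114.1 153.3] yang 19.45 z [-0. -0. -1.] q [ 0.08  0.04  1.72 -0.    1.38 -0.26] [-0.5  0.5 -0.2] 85.31404354038366 0.0
to jar, tool xyz [-0.5 -0.3  0.3]
top 268 125
side 286 144
```

View pics/a2.png

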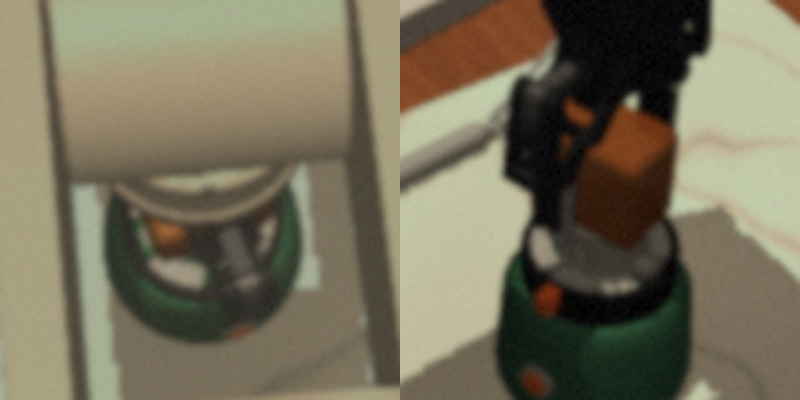

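The fingers straddle the jar: the near finger at (540,180) in the side crop is clear of the collar rim. I'll close.

play_rows([
  [[0, 0, 0], 0, 40],
  [[0, 0, 0], 0, 40],
  [[0, 0, 0], 0, 40],
  [[0, 0, 0], 0, 40],
  [[0, 0, 0], 0, 40],
], grip_force=50)

```text
time: 3.62
position: [487.2, 114.0, 153.4]
tool_rot: [0.578, 0.816, -0.0, 0.0]
force: [-1.6, -1.1, 1.9]
opening: 43.9
finger_force: 38.1
```

```bash
python3 st.py
```

```text
3.625 [487.2 114.  153.4] yang 19.33 z [ 0. -0. -1.] q [ 0.08  0.04  1.72 -0.    1.38 -0.26] [-1.6 -1.1  1.9] 43.85728802868698 38.13213586807251
to jar, tool xyz [-0.4 -0.3  0.4]
```

play_rows([
  [[0, 0, 0], 0, 20],
  [[0, 0, 4], 0, 20],
  [[0, 0, 4], 0, 20],
  [[0, 0, 4], 0, 20],
  [[0, 0, 1], 0, 20],
], grip_force=70)

```text
time: 4.25
position: [487.3, 114.0, 140.1]
tool_rot: [0.578, 0.816, 0.0, 0.0]
force: [-1.0, -1.6, 6.8]
opening: 43.5
finger_force: 58.4
```

play_rows([
  [[0, 0, 0], 0, 20],
  [[0, 0, 0], 0, 20],
])

```text
time: 4.5
position: [487.3, 114.0, 140.3]
tool_rot: [0.578, 0.816, 0.0, 0.0]
force: [-1.2, -2.3, 6.9]
opening: 43.0
finger_force: 58.3
```

```bash
python3 st.py; python3 two.py a3
```

```text
4.5 [487.3 114.  140.3] yang 19.33 z [ 0. -0. -1.] q [ 0.08  0.04  1.74 -0.    1.36 -0.26] [-1.2 -2.3  6.9] 43.022799555886785 58.31831753253937
to jar, tool xyz [ -0.4  -0.4 -12.7]
top 268 125
side 286 144
```

View pics/a3.png

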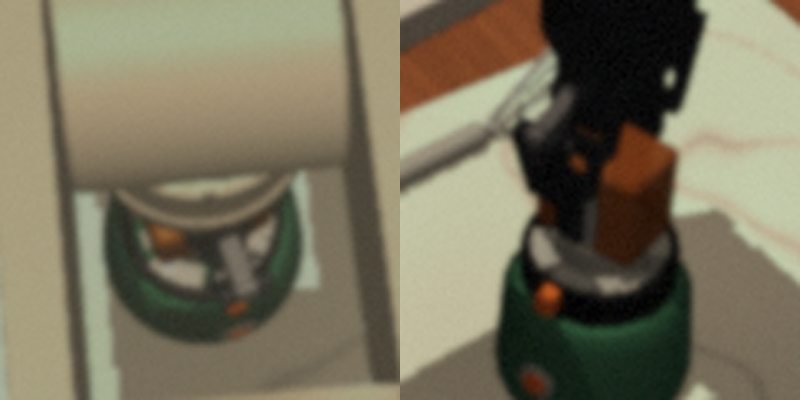

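The jar sits lower, its near corner now at (627,262) in the side crop against (627,248) before. The force rose to about 7 N, which fits the spring less the jar's weight. I'll add 1 mm and turn.

play_rows([
  [[0, 0, 1], 0, 20],
  [[0, 0, 0], 5, 20],
  [[0, 0, 0], 5, 20],
  [[0, 0, 0], 5, 20],
  [[0, 0, 0], 5, 20],
])

```text
time: 5.22
position: [487.5, 114.3, 139.5]
tool_rot: [0.712, 0.702, 0.001, 0.0]
force: [-0.4, -0.2, 6.9]
opening: 43.6
finger_force: 58.4
```

```bash
python3 st.py; python3 -c "from bench import arm;print(arm.get_state()['ft_torque'])"
```

```text
5.225 [487.5 114.3 139.5] yang -0.82 z [ 0.001  0.    -1.   ] q [0.08 0.05 1.74 0.   1.35 0.09] [-0.4 -0.2  6.9] 43.56126321850141 58.35133731365204
to jar, tool xyz [ -0.8  -0.5 -13.5]
[ 0.02985686 -0.2409841   0.08881716]
```

Turning freely with low torque, so I'll go on.

play_rows([
  [[0, 0, 0], 7, 20],
  [[0, 0, 0], 7, 20],
  [[0, 0, 0], 7, 20],
  [[0, 0, 0], 7, 20],
  [[0, 0, 0], 7, 20],
])

```text
time: 5.85
position: [487.6, 114.2, 139.6]
tool_rot: [0.891, 0.455, 0.001, 0.0]
force: [0.7, 1.0, 7.2]
opening: 43.3
finger_force: 58.4
```

play_rows([
  [[0, 0, 0], 7, 20],
  [[0, 0, 0], 7, 20],
  [[0, 0, 0], 7, 20],
  [[0, 0, 0], 7, 20],
  [[0, 0, 0], 7, 20],
])

```text
time: 6.48
position: [487.6, 114.2, 139.5]
tool_rot: [0.986, 0.166, 0.001, 0.0]
force: [1.8, -0.9, 7.3]
opening: 43.4
finger_force: 58.4
```

play_rows([
  [[0, 0, 0], 0, 20],
  [[0, 0, 0], 0, 20],
])

```text
time: 6.72
position: [487.5, 114.2, 139.5]
tool_rot: [0.986, 0.168, 0.001, -0.0]
force: [-0.1, -1.0, 7.2]
opening: 43.5
finger_force: 58.3
```

```bash
python3 st.py; python3 -c "from bench import arm;print(arm.get_state()['ft_torque'])";python3 two.py a4
```

```text
6.725 [487.5 114.2 139.5] yang -70.66 z [ 0.001  0.    -1.   ] q [0.08 0.05 1.74 0.   1.35 1.31] [-0.1 -1.   7.2] 43.50115025029641 58.286190032958984
to jar, tool xyz [ -0.7   0.5 -13.5]
[-0.21379375 -0.20389203 -0.00522343]
top 268 125
side 286 144
```

View pics/a4.png

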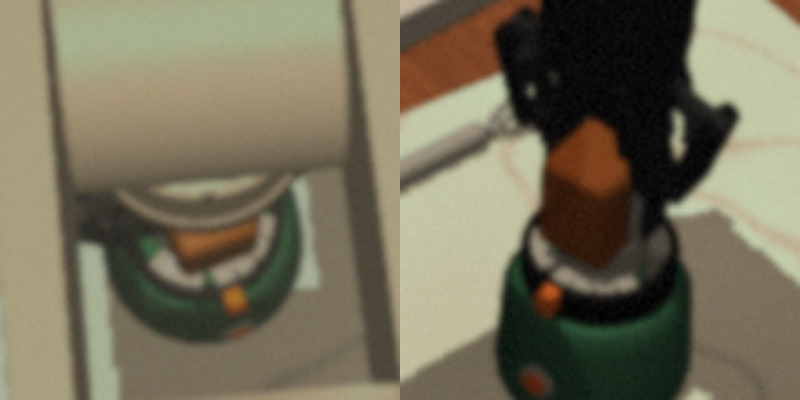

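The jar has turned with its end face at (210,250) in the top crop, facing the mark at (235,298). I'll ease up and release.

play_rows([
  [[0, 0, -2], 0, 20],
  [[0, 0, -2], 0, 20],
  [[0, 0, 0], 0, 20],
])

```text
time: 7.2
position: [487.5, 114.2, 143.5]
tool_rot: [0.986, 0.168, 0.001, -0.0]
force: [1.4, 0.1, 5.8]
opening: 43.1
finger_force: 58.2
```

play_rows([
  [[0, 0, 0], 0, 70],
  [[0, 0, 0], 0, 100],
  [[0, 0, 0], 0, 100],
  [[0, 0, 0], 0, 100],
  [[0, 0, 0], 0, 100],
])

```text
time: 7.82
position: [487.1, 114.0, 143.2]
tool_rot: [0.986, 0.168, -0.0, 0.0]
force: [-0.6, -0.8, -0.8]
opening: 85.5
finger_force: 0.0
```

```bash
python3 st.py
```

```text
7.825 [487.1 114.  143.2] yang -70.67 z [-0. -0. -1.] q [ 0.08  0.04  1.74 -0.    1.36  1.31] [-0.6 -0.8 -0.8] 85.51634418138697 0.0
to jar, tool xyz [-0.3  0.5 -9.8]
```

play_rows([
  [[0, 0, -25], 0, 100],
  [[0, 0, -35], 0, 100],
  [[0, 0, -40], 0, 100],
  [[0, -50, 0], 0, 100],
  [[0, -50, 0], 0, 100],
])

```text
time: 8.45
position: [453.8, 209.2, 243.7]
tool_rot: [0.986, 0.167, 0.0, -0.0]
force: [0.8, -0.4, -0.3]
opening: 85.3
finger_force: 0.0
```

play_rows([
  [[0, -50, 0], 0, 100],
  [[0, -50, 0], 0, 100],
  [[0, -50, 0], 0, 100],
  [[0, -50, 0], 0, 100],
  [[0, 0, 0], 0, 100],
])

```text
time: 9.07
position: [386.4, 399.5, 242.8]
tool_rot: [0.986, 0.17, -0.0, -0.0]
force: [0.7, 0.0, 0.4]
opening: 85.5
finger_force: 0.0
```

```bash
python3 st.py; python3 two.py a5
python3 - <<'E'
from h import *
f=optics.grab_frame('top');cv2.imwrite('pics/t6.png',f['color'][:,:,::-1])
E
```

```text
9.075 [386.4 399.5 242.8] yang -70.46 z [-0.001 -0.    -1.   ] q [0.66 0.11 1.46 0.   1.57 1.89] [0.7 0.  0.4] 85.50733900527442 0.0
to jar, tool xyz [ -0.8 303.2  89.8]
top 268 125
side 286 144
```

View pics/a5.png

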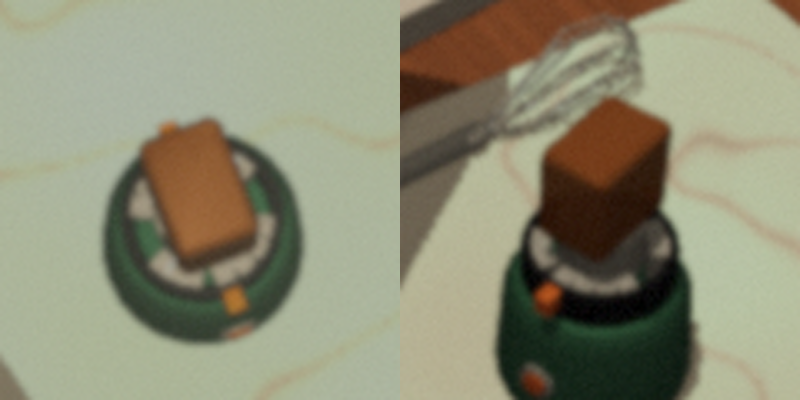

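The released jar's long edges lie at about 19° (top crop (142,148)→(183,255)), in line with the marks. In the side crop its top is about 3.6 px lower than at the start, which is about 9 mm, so it's locked. The robot is clear.

```bash
python3 -c "from bench import arm;print(arm.sign_off())"
```

```text
the job is handed in; nothing more can be done
None
```

The amber jar was pressed down, turned a quarter turn clockwise and released. In the last pictures it sits about 9 mm lower with its long side on the orange marks, as it should when locked; the storage jar was not touched, and I handed the job in after about 9 s of robot time.

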